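# Bring the red chalk jar to the front of the carousel and hold it there

## Task

First twist the red chalk jar in its pocket until its white tab points straight outwards, away from the middle of the turntable. Then turn the turntable until the red jar stands squarely in front of the yellow arrow on the wooden base, its tab pointing at the arrow, and finish while gripping the black bar handle in the middle, keeping the turntable still. All four jars must stay standing in their pockets, and the things lying on the bench must be left where they are.

Things in the scene. Friction and masses are not known exactly. Their poses are not given: they have to be found in the camera images.
- wood_base: Fixed round pine base, 330 mm diameter, 18 mm high, on the bench, with a 60 mm wide tongue reaching 220 mm from its centre. The flat yellow arrow on the tongue is the front mark, 155 to 218 mm from the centre along the base's +x. Origin: at bench level under the centre, on the turntable's axis; z up.
- deck: White turntable disc, 290 mm diameter, 12 mm thick, concentric with the wooden base, free-running without stops (0.03 N m friction). Origin: on the axis at its underside, 28 mm above the bench; z up. Four grey ring pockets (inner diameter 69 mm, 14 mm high) centred 100 mm from the axis along its +x, +y, -x, -y; the red jar is in the +x one.
- handle (a point): Centre of the turntable's handle bar, on the axis, 155 mm above the bench: black bar 16 mm thick (along the deck's x), 70 mm long (along y), 30 mm tall (140 to 170 mm above the bench; the jars' tops are at 138), fixed to the disc by a 22 mm aluminium post. Axes as the deck's.
- red_pocket (a point): Centre of the floor of the red jar's pocket, on the deck's top, 100 mm from the axis along the deck's +x; axes as the deck's.
- red_jar: Red chalk jar, about 0.25 kg, 98 mm tall, loose in its pocket (3.5 mm play all round), can be twisted there: body 62 mm diameter up to 66 mm, then a round cap 52 mm diameter, 32 mm tall (106 to 138 mm above the bench as it stands). Origin: under its centre; z up; its +x axis points to the white tab on its side.
- white_tab (a point): Outer end of the white thumb tab on the red jar's side, 44 mm from the jar's axis along the jar's +x, 52 mm above its foot; the tab is 14 mm wide, 20 mm tall, juts 13 mm out of the jar, and a white line on the cap runs from the cap's centre towards it.
- blue_jar: Blue plain jar of the same shape as the red one (62 mm diameter body, 52 mm cap, 98 mm tall) with a paper band and no tab, loose in a pocket of the turntable; origin under its centre. It rides along and must stay standing in its pocket.
- grey_jar: Grey plain jar of the same shape as the red one (62 mm diameter body, 52 mm cap, 98 mm tall) with a paper band and no tab, loose in a pocket of the turntable; origin under its centre. It rides along and must stay standing in its pocket.
- green_jar: Green plain jar of the same shape as the red one (62 mm diameter body, 52 mm cap, 98 mm tall) with a paper band and no tab, loose in a pocket of the turntable; origin under its centre. It rides along and must stay standing in its pocket.
- kettlebell: Black kettlebell, 4 kg, 150 mm diameter, 191 mm tall, standing on the bench to the robot's right; origin under its centre. Bystander.
- stopwatch: Black plastic stopwatch, 62 mm diameter, 16 mm thick, with a red button, lying on the bench; origin under its centre. Bystander.
- collar_a: Steel spring collar, 60 mm diameter, 26 mm high, with two red grips reaching 75 mm from its centre along +x, on the bench; origin under its centre. Bystander.
- collar_b: Steel spring collar, 60 mm diameter, 26 mm high, with two red grips reaching 75 mm from its centre along +x, on the bench; origin under its centre. Bystander.
Things that resemble listed ones, but are neither listed nor needed, are in the scene too. There is more than one size of the red_jar; the one meant has the size given above.

How it is judged (in metres and radians):
On the way:
1. the red jar's white tab points straight outwards from the turntable's middle, the jar standing in its pocket (angle between the x axis of red_jar and the x axis of deck, either way round below 0.2 rad and x of white_tab in the frame of red_pocket above 0.03 m and horizontal distance between red_jar and red_pocket below 0.008 m and z of red_jar in the frame of deck below 0.017 m), for 0.2 s.
At the end, for the whole second after the job is handed in: Red jar's pocket within 0.1 rad of the yellow arrow (seen from the axis), its tab within 0.2 rad of straight outwards, all jars upright (0.1 rad) and seated (5 mm), turntable slower than 0.1 rad/s, fingers on the bar with over 2 N, TCP within 35 mm of its centre (all of step 1 and angle between the x axis of deck and the x axis of wood_base, either way round below 0.1 rad and x of red_pocket in the frame of wood_base above 0.05 m and angle between each of red_jar, blue_jar, grey_jar, green_jar's own z axis and vertical below 0.1 rad and z of each of blue_jar, grey_jar, green_jar in the frame of deck below 0.017 m and angular speed of deck below 0.1 rad/s and contact force between the fingers and deck above 2 N and distance between the grasp point and handle below 0.035 m); the arm keeps its last pose, push and grip.
It fails at once if a bystander on the bench moved more than 30 mm or tipped (distance of any of kettlebell, stopwatch, collar_a, collar_b from where it was at the start of the episode above 0.03 m or angle between kettlebell's own z axis and vertical above 0.3 rad).
It fails at once if a jar tipped over (angle between any of red_jar, blue_jar, grey_jar, green_jar's own z axis and vertical above 0.5 rad).
It also fails if it takes over 58 s, if anything falls off the work surface, if the arm or the gripper's body presses on something with over 40 N, if the wrist force passes 120 N, or if a joint passes its speed limit or range.

## Robot

A 6-joint arm with a two-finger parallel gripper is mounted at the origin on the work surface. World frame = base frame: x ahead of the robot, y to its left, z up, the work surface at z = 0. Lengths are in mm, angles in rad, forces in N, time in s.
With the tool pointing down it reaches from about 200 to 875 mm from the base axis. Payload 3.4 kg.
Tool frame: the origin (TCP) lies between the finger pads, 19 mm behind the fingertips; this is the grasp point; z points along the fingers, y is the line along which they close (so a half turn about z gives the same grasp; the last joint's range is limited). The gripper opens to 94 mm and grips with 3 to 60 N. Pads are 16 mm wide; open, the fingers measure 119 mm over their backs; the gripper's body (75 mm by 177 mm) begins 78 mm behind the grasp point.
Start: joints at [1.131, 0.276, 1.505, -0, 1.361, -0.121], TCP at [180.238, 546.056, 224.293] pointing down, gripper open.
Joint ranges: [-2.89, 2.89], [-0.75, 2.08], [0.22, 2.7], [-1.18, 4.32], [0.11, 2.71], [-2.7, 2.7]. Speed limits (rad/s): [2.57, 2.57, 3.14, 3.14, 3.14, 3.14].

## Interface

Orientations are given as a unit quaternion [x, y, z, w].
In Python, from bench import read_state, grab_frame, close_job gives the robot as it stands. The module is installed in compiled form; this text tells all that it offers.
- The arm moves only by the tool apply_moves, never from a script. Its argument "plan" is a list of rows, each an object of numbers: "dx", "dy", "dz": the shift along the world's x, y, z in cm; "ax", "ay", "az": the turn, a rotation vector about the world's x, y, z in degrees; "gripper": the closure, from 0 (fully open) to 1 (shut). A call has 1 to 5 rows; each row is the pose to reach, as a shift and turn from the pose commanded when the call began; what a row does not reach only later rows make up. A row lasts 1/10 s, in which the tool goes at most 50 mm and 8.59 degrees, less where a joint would pass 70% of its speed; a pose out of reach is approached as far as the arm can. A call with a gripper value outside its range is refused whole. The fingers move at their own pace and stop on an object; "squeeze" is the grip in N (left out, the last holds). Time passes only in rows, so rows that repeat a pose let the fingers close. It gives the time, the measured TCP pose, the force, the opening and the grip force at its end, in the units of the state.
- read_state(): the state, without advancing time (a new reading comes with each control period).
- grab_frame(name): name is "scene" or "top" or "wrist"; returns a dict with "pixels" (480x640x3 uint8, red, green, blue), "depth" (480x640 float32, mm along the optical axis (not along the pixel's ray), 0 where there is no reading), "intrinsics" (3x3 intrinsics, pixels), "dist_coeffs" ([k1, k2, p1, p2, k3] as OpenCV has them; the pictures are not rectified), "rvec" (rotation vector, rad) and "tvec" (3), from world to camera coordinates, as OpenCV has them. Camera axes: x right, y down, z forward; pixel columns grow to the right and rows downward; lengths in mm; the calibration is good to about 2 mm. A picture is of the moment at which its call begins.
- close_job(): hands the job in; it is judged then, once.
The state is a dict: "time": time; "joints": joint angles; "qd": joint speeds; "effort": joint torques, N m; "position": TCP position; "eef_rot": TCP orientation; "force": force on the tool from outside, world axes, zero at the start; "moment": the same for the moment, N m; "grip_width": finger opening in mm; "finger_force": force on a finger pad.
Only numpy, scipy, OpenCV 4.12 (cv2) and the standard library are available. Lean on these libraries where they do the work, as an engineer would, in place of code of your own. Each camera call takes 0.05 s, during which the arm holds its last target. There are 200 camera calls.

## Working session

There is one attempt and no reset: what is moved stays moved. The work goes in short steps, Python scripts to look and compute and a tool call to move; the robot and the scene stay as the last step left them, time stands still between calls to the robot, and variables do not carry over. Pictures are saved under pics/ and viewed, at most 10 in all, crops included, and the job is handed in when it is done.

Besides the shell and the picture viewer there is one more tool, called after "Call:" as name(argument=value, ...), one argument or row to a line, values as JSON. apply_moves: Moves the arm, as the interface text tells. Its arguments: {"type":"object","properties":{"plan":{"type":"array","items":{"type":"object","properties":{"dx":{"type":"number"},"dy":{"type":"number"},"dz":{"type":"number"},"ax":{"type":"number"},"ay":{"type":"number"},"az":{"type":"number"},"gripper":{"type":"number"}}}},"squeeze":{"type":"number"}},"required":["plan"]}

```bash
mkdir -p pics
cat > h.py <<'E'
import numpy as np, cv2, pickle
from bench import *
def shot(name,fn):
    f=grab_frame(name); cv2.imwrite(f'pics/{fn}.png',f['pixels'][:,:,::-1]); pickle.dump(f,open(f'pics/{fn}.pkl','wb')); return f
def load(fn): return pickle.load(open(f'pics/{fn}.pkl','rb'))
def onz(f,u,v,z):
    """world point where pixel ray meets height z"""
    p=cv2.undistortPoints(np.array([[[u,v]]],float),f['intrinsics'],np.array(f['dist_coeffs']))[0,0]
    R=cv2.Rodrigues(np.array(f['rvec'],float))[0]; t=np.array(f['tvec'],float).ravel()
    c=-R.T@t; d=R.T@np.array([p[0],p[1],1.]); return c+d*(z-c[2])/d[2]
def proj(f,P): return cv2.projectPoints(np.array(P,float).reshape(-1,1,3),np.array(f['rvec'],float),np.array(f['tvec'],float),f['intrinsics'],np.array(f['dist_coeffs']))[0][:,0]
E
python3 - <<'E'
from h import *
shot('top','top0'); shot('scene','scene0')
print(read_state())
E
```

```text
{'time': 0.1, 'joints': array([ 1.13100813e+00,  2.76532165e-01,  1.50595637e+00, -2.12806700e-05,
        1.36069251e+00, -1.21005919e-01]), 'qd': array([-3.57979959e-04,  7.12708345e-05, -2.87990990e-03,  5.70433171e-04,
       -1.05077253e-03, -1.34226002e-03]), 'effort': array([ 1.18697855e-03, -4.05458844e+01, -2.37780190e+01,  7.04672677e-02,
        2.99969490e-02, -5.07029324e-05]), 'position': array([180.03201484, 545.61117655, 223.51096512]), 'eef_rot': array([ 1.58714842e-01,  9.87324145e-01, -7.66060996e-04, -2.09786071e-04]), 'force': array([-0.15907815,  0.23645025,  0.58670871]), 'moment': array([-0.00335419,  0.01632729,  0.02170757]), 'finger_force': 0.0, 'grip_width': 93.95421794501567}
```

View pics/top0.png

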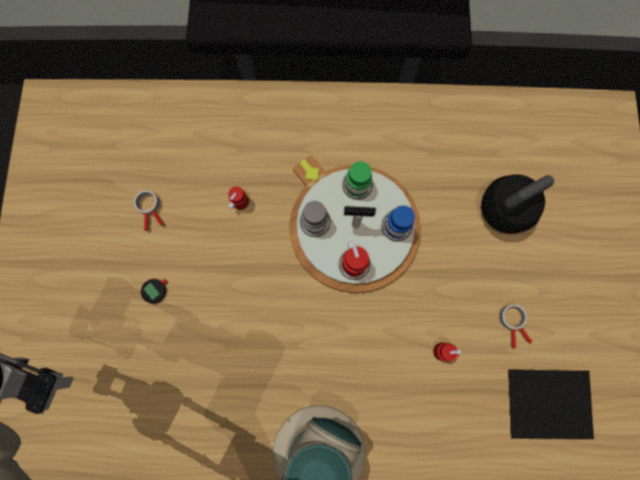

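View pics/scene0.png

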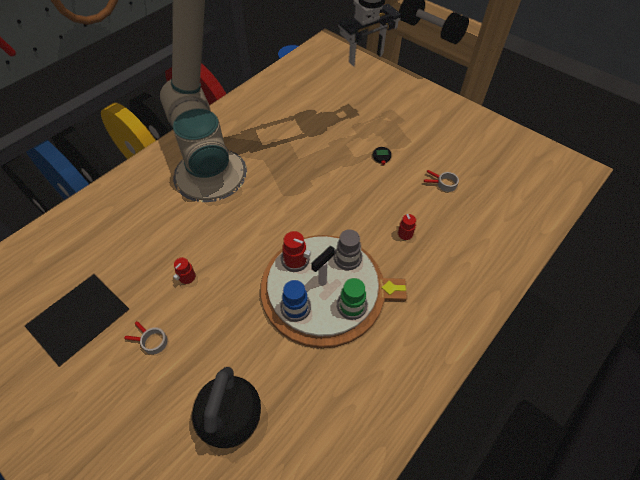

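The top view shows the turntable centred near pixel (357,226), with the red jar's cap at about (355,262) and its line pointing inwards to about (352,245). The arrow is at (310,170), and small red decoys are at (238,197) and (447,352). I'll enlarge the turntable.

Run:
```python
from h import *
f=load('top0'); im=f['pixels'][145:300,280:430,::-1]
cv2.imwrite('pics/crop0.png',cv2.resize(im,None,fx=3.87,fy=3.87,interpolation=cv2.INTER_CUBIC))
hsv=cv2.cvtColor(f['pixels'],cv2.COLOR_RGB2HSV)
m=((hsv[:,:,0]>22)&(hsv[:,:,0]<34)&(hsv[:,:,1]>200)&(hsv[:,:,2]>150)); ys,xs=np.nonzero(m[140:200,280:340]); print('arrow',xs.mean()+280,ys.mean()+140,len(xs))
print('arrow w',onz(f,xs.mean()+280,ys.mean()+140,18))
print('camera',-cv2.Rodrigues(np.array(f['rvec']))[0].T@np.array(f['tvec']).ravel())
# base circle: fit by orange rim
for uv in [(355,228)]: print(onz(f,*uv,40))
```

```text
arrow nan nan 0
arrow w [nan nan nan]
camera [2.59351105e+02 5.94097234e-01 1.13349884e+03]
[529.55786119 -76.58074998  40.        ]<stdin>:5: RuntimeWarning: Mean of empty slice.
  ret = ret.dtype.type(ret / rcount)
<stdin>:6: RuntimeWarning: Mean of empty slice.
```

View pics/crop0.png

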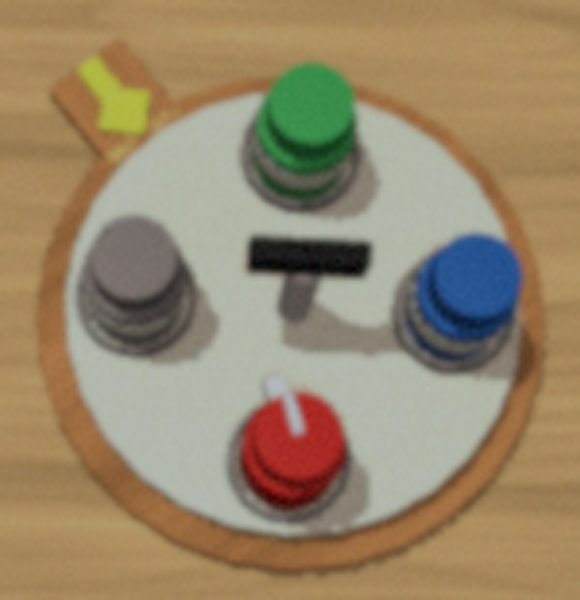

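The crop shows the bar centred at (310,256), with cap tops at red (295,438), green (311,105), grey (136,260) and blue (476,278). The white line runs from (298,432) to (272,382), inwards and slightly left. The arrow runs from its tail at (90,66) to its head at about (130,125).

Run:
```python
from h import *
f=load('top0'); s=3.867
g=lambda u,v,z: onz(f,280+u/s,145+v/s,z)[:2]
bar=g(310,257,168); caps={k:g(*p,138) for k,p in dict(red=(294,440),green=(311,106),grey=(136,260),blue=(476,278)).items()}
c=np.mean(list(caps.values()),0); print('bar',bar,'c',c)
a=lambda d:np.degrees(np.arctan2(d[1],d[0]))
for k,p in caps.items(): print(k,p,np.linalg.norm(p-c),a(p-c))
print('bar ang',a(g(250,252,170)-g(370,258,170)))
l=g(275,386,138)-g(298,432,138); print('line ang',a(l),np.linalg.norm(l))
for p in [(90,66),(104,92),(135,118)]: q=g(*p,18); print('arrow',q,a(q-c),np.linalg.norm(q-c))
for p in [(52,95),(118,40)]: q=g(*p,18); print('tongue',q,a(q-c),np.linalg.norm(q-c))
for n,p,z in [('decoy1',(238,197),0),('decoy2',(447,352),0),('kb',(513,204),60),('sw',(153,291),8),('ca',(146,202),13),('cb',(514,317),13)]: print(n,onz(f,*p,z)[:2])
```

```text
bar [535.19957446 -78.44633714] c [536.29107123 -77.65551052]
red [435.84304628 -72.56714058] 100.57682249643926 177.10006115401413
green [636.22038622 -80.9166711 ] 99.98251429241951 -1.8691656880734675
grey [539.61862834  19.91532844] 97.62756399293937 88.04674104965318
blue [ 533.48222405 -177.05355883] 99.43772740262904 -91.61866629553721
bar ang 88.38575272903086
line ang 26.855945665906532 29.586722320873022
arrow [706.42618204  56.32426825] 38.220095111297425 216.55608292586146
arrow [688.33068576  46.46519775] 39.227197660627986 196.27020815196317
arrow [670.60769066  25.43856796] 37.50786896918007 169.32023881803525
tongue [685.48325166  80.88113843] 46.73930449586596 217.69744087249555
tongue [725.24797977  38.218446  ] 31.5178553650862 221.65623629056648
decoy1 [614.7138788  222.54558974]
decoy2 [ 236.92642405 -304.72420798]
kb [ 594.21972939 -460.25784113]
sw [365.98599694 418.06537281]
ca [592.60696778 455.93677183]
cb [ 323.52068031 -466.89429667]
```

Call:
apply_moves(
  plan=[
    {"dx":1.9,"dy":-4.6,"az":-8.5},
    {"dx":3.8,"dy":-9.2,"az":-17},
    {"dx":5.7,"dy":-13.8,"az":-25.5},
    {"dx":7.6,"dy":-18.4,"az":-34},
    {"dx":9.5,"dy":-23,"az":-42.5},
  ],
)

```text
$.plan[0]: bad value
```

Call:
apply_moves(
  plan=[
    {"dx":1.9,"dy":-4.6,"az":-8.5},
    {"dx":3.8,"dy":-9.2,"az":-17},
    {"dx":5.7,"dy":-13.8,"az":-25.5},
    {"dx":7.6,"dy":-18.4,"az":-34},
    {"dx":9.5,"dy":-23,"az":-42.5},
  ],
)

```text
$.plan[0]: bad value
```

Call:
apply_moves(
  plan=[
    {"dx":1.9,"dy":-4.6,"az":-8.5},
    {"dx":3.8,"dy":-9.2,"az":-17},
    {"dx":5.2,"dy":-12.6,"az":-25.5},
    {"dx":6.6,"dy":-15.9,"az":-34},
    {"dx":6.6,"dy":-15.9,"az":-42.5},
  ],
)

```text
$.plan[0]: bad value
```

Call:
apply_moves(
  plan=[
    {"az":-8.5},
    {"az":-17},
    {"az":-25.5},
    {"az":-34},
    {"az":-42.5},
  ],
)

```text
$.plan[0]: bad value
```

Run:
```python
from h import *
shot('wrist','w1'); s=read_state(); print(s['position'],s['eef_rot'],s['joints'],s['time'])
```

```text
[180.08317908 545.68459032 223.64706016] [ 1.58748764e-01  9.87318802e-01 -6.16734690e-04 -1.78745958e-04] [ 1.13096680e+00  2.76415591e-01  1.50578169e+00  2.22039747e-06
  1.36067960e+00 -1.20983494e-01] 0.15
```

View pics/w1.png

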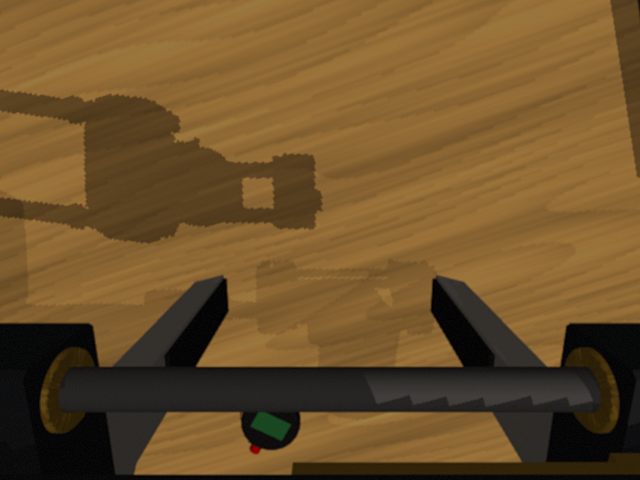

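The calls were refused and the arm hasn't moved: this wrist view still shows the bench and the stopwatch at about (270,425). Every row probably needs all seven values, so I'll send them complete.

Call:
apply_moves(
  plan=[
    {"dx":1.9,"dy":-4.6,"dz":0,"ax":0,"ay":0,"az":-8.5,"gripper":0},
    {"dx":3.8,"dy":-9.2,"dz":0,"ax":0,"ay":0,"az":-17,"gripper":0},
    {"dx":5.7,"dy":-13.8,"dz":0,"ax":0,"ay":0,"az":-25.5,"gripper":0},
    {"dx":7.6,"dy":-18.4,"dz":0,"ax":0,"ay":0,"az":-34,"gripper":0},
    {"dx":9.5,"dy":-23,"dz":0,"ax":0,"ay":0,"az":-42.5,"gripper":0},
  ],
)

```text
time: 0.65
position: [275.4, 314.2, 224.1]
eef_rot: [0.508, 0.861, -0.0, 0.0]
force: [1.4, -0.3, 0.3]
grip_width: 93.8
finger_force: 0.0
```

Call:
apply_moves(
  plan=[
    {"dx":1.9,"dy":-4.6,"dz":0,"ax":0,"ay":0,"az":-8.5,"gripper":0},
    {"dx":3.8,"dy":-9.2,"dz":0,"ax":0,"ay":0,"az":-17,"gripper":0},
    {"dx":5.7,"dy":-13.8,"dz":0,"ax":0,"ay":0,"az":-25.5,"gripper":0},
    {"dx":7.6,"dy":-18.4,"dz":0,"ax":0,"ay":0,"az":-34,"gripper":0},
    {"dx":9.5,"dy":-23,"dz":0,"ax":0,"ay":0,"az":-42.5,"gripper":0},
  ],
)

```text
time: 1.15
position: [370.4, 84.2, 224.4]
eef_rot: [0.786, 0.618, 0.0, 0.0]
force: [0.5, 1.2, -0.3]
grip_width: 94.2
finger_force: 0.0
```

Call:
apply_moves(
  plan=[
    {"dx":1.9,"dy":-4.6,"dz":0,"ax":0,"ay":0,"az":-8.5,"gripper":0},
    {"dx":3.8,"dy":-9.2,"dz":0,"ax":0,"ay":0,"az":-17,"gripper":0},
    {"dx":5.2,"dy":-12.6,"dz":0,"ax":0,"ay":0,"az":-25.5,"gripper":0},
    {"dx":6.6,"dy":-15.9,"dz":0,"ax":0,"ay":0,"az":-34,"gripper":0},
    {"dx":6.6,"dy":-15.9,"dz":0,"ax":0,"ay":0,"az":-42.5,"gripper":0},
  ],
)

```text
time: 1.65
position: [438.1, -77.0, 224.0]
eef_rot: [0.957, 0.289, 0.0, 0.001]
force: [0.2, 0.3, -0.3]
grip_width: 94.1
finger_force: 0.0
```

Call:
apply_moves(
  plan=[
    {"dx":0,"dy":0,"dz":0,"ax":0,"ay":0,"az":-8.5,"gripper":0},
    {"dx":0,"dy":0,"dz":0,"ax":0,"ay":0,"az":-17,"gripper":0},
    {"dx":0,"dy":0,"dz":0,"ax":0,"ay":0,"az":-25.5,"gripper":0},
    {"dx":0,"dy":0,"dz":0,"ax":0,"ay":0,"az":-34,"gripper":0},
    {"dx":0,"dy":0,"dz":0,"ax":0,"ay":0,"az":-42.5,"gripper":0},
  ],
)

```text
time: 2.15
position: [436.0, -72.9, 224.0]
eef_rot: [0.997, -0.075, -0.0, -0.0]
force: [-0.0, 0.1, 0.8]
grip_width: 94.1
finger_force: 0.0
```

Run:
```python
from h import *
f=shot('wrist','w2'); s=read_state(); print(s['position'],s['eef_rot'],s['joints'],s['time'])
# expected
print(proj(f,[[436,-73,138],[436,-73,138],[536,-78,170]]), proj(f,[[436+26*np.cos(a),-73+26*np.sin(a),138] for a in np.radians([27,117,207,297])]))
```

```text
[435.98685767 -72.93009081 224.06475233] [ 9.97026954e-01 -7.70530358e-02 -2.86762055e-04  7.70405390e-06] [-3.23259721e-01  7.38429219e-02  1.76349701e+00 -1.60322563e-04
  1.30480521e+00  1.40183777e+00] 2.2
[[328.64048437 253.43940839]
 [328.64048437 253.43940839]
 [307.82428581  73.70469558]] [[303.71933159 219.91273409]
 [295.0485361  276.64780985]
 [352.59486804 285.66521198]
 [363.20362999 229.55975691]]
```

View pics/w2.png

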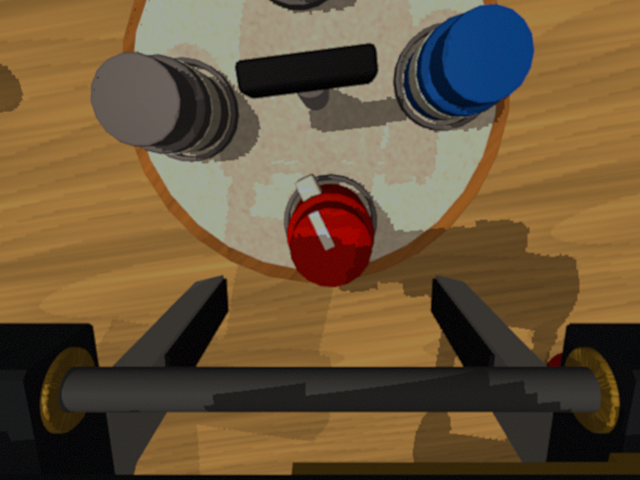

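The wrist view shows the red cap centred near (330,243), the white line running from (329,247) to (314,212), the tab at (308,187), and the bar's top edge from (237,63) to (375,45). I'll work out the angles.

Run:
```python
from h import *
f=load('w2'); a=lambda d:np.degrees(np.arctan2(d[1],d[0]))
g=lambda u,v,z: onz(f,u,v,z)[:2]
c=g(329,249,138);print('line start',c,'dir',a(g(314,212,138)-c),'edges',g(288,240,134),g(373,240,134),g(331,286,138))
for z in (168,): print('bar dir',a(g(237,63,z)-g(375,45,z)),'bar centre',g(307,66,z))
print('tab top mid',g(308,184,102), a(g(308,184,102)-np.array([436,-73])))
for n,p in dict(grey=(136,99),blue=(489,45)).items(): print(n,g(*p,138))
```

```text
line start [438.78207386 -73.64765782] dir 12.776868779049778 edges [447.32882315 -49.01316793] [ 439.36934349 -101.55365602] [414.65710474 -71.26669662]
bar dir 88.2442848404099 bar centre [539.84934882 -78.12051321]
tab top mid [476.85487391 -64.89855054] 11.216148163299819
grey [542.2717756   21.47084063]
blue [ 540.52727524 -178.25967363]
```

Call:
apply_moves(
  plan=[
    {"dx":0.2,"dy":-0.1,"dz":-4,"ax":0,"ay":0,"az":0,"gripper":0},
    {"dx":0.2,"dy":-0.1,"dz":-7.5,"ax":0,"ay":0,"az":0,"gripper":0},
    {"dx":0.2,"dy":-0.1,"dz":-9.5,"ax":0,"ay":0,"az":0,"gripper":0},
    {"dx":0.2,"dy":-0.1,"dz":-9.5,"ax":0,"ay":0,"az":0,"gripper":0},
  ],
)

```text
time: 2.6
position: [435.7, -73.1, 126.7]
eef_rot: [0.997, -0.071, -0.003, -0.001]
force: [-0.5, -0.2, 0.5]
grip_width: 94.1
finger_force: 0.0
```

Call:
apply_moves(
  plan=[
    {"dx":0,"dy":0,"dz":0,"ax":0,"ay":0,"az":0,"gripper":0.6},
    {"dx":0,"dy":0,"dz":0,"ax":0,"ay":0,"az":0,"gripper":0.6},
    {"dx":0,"dy":0,"dz":0,"ax":0,"ay":0,"az":0,"gripper":0.6},
    {"dx":0,"dy":0,"dz":0,"ax":0,"ay":0,"az":0,"gripper":0.6},
    {"dx":0,"dy":0,"dz":0,"ax":0,"ay":0,"az":0,"gripper":0.6},
  ],
  squeeze=12,
)

```text
time: 3.1
position: [438.6, -74.0, 129.9]
eef_rot: [0.997, -0.072, 0.001, 0.0]
force: [0.1, 0.0, 0.4]
grip_width: 57.6
finger_force: 0.0
```

Call:
apply_moves(
  plan=[
    {"dx":0,"dy":0,"dz":0,"ax":0,"ay":0,"az":0,"gripper":0.6},
    {"dx":0,"dy":0,"dz":0,"ax":0,"ay":0,"az":0,"gripper":0.6},
    {"dx":0,"dy":0,"dz":0,"ax":0,"ay":0,"az":0,"gripper":0.6},
  ],
  squeeze=12,
)

```text
time: 3.4
position: [438.4, -74.0, 129.7]
eef_rot: [0.997, -0.072, 0.0, 0.0]
force: [-1.1, -0.0, 3.5]
grip_width: 51.9
finger_force: 12.0
```

Call:
apply_moves(
  plan=[
    {"dx":0,"dy":0,"dz":0,"ax":0,"ay":0,"az":5,"gripper":0.6},
    {"dx":0,"dy":0,"dz":0,"ax":0,"ay":0,"az":12,"gripper":0.6},
    {"dx":0,"dy":0,"dz":0,"ax":0,"ay":0,"az":19,"gripper":0.6},
    {"dx":0,"dy":0,"dz":0,"ax":0,"ay":0,"az":26,"gripper":0.6},
    {"dx":0,"dy":0,"dz":0,"ax":0,"ay":0,"az":33,"gripper":0.6},
  ],
)

```text
time: 3.9
position: [439.8, -74.8, 129.8]
eef_rot: [0.976, 0.217, 0.001, 0.001]
force: [1.3, -1.6, 1.7]
grip_width: 51.7
finger_force: 12.0
```

Call:
apply_moves(
  plan=[
    {"dx":0,"dy":0,"dz":0,"ax":0,"ay":0,"az":7,"gripper":0.6},
    {"dx":0,"dy":0,"dz":0,"ax":0,"ay":0,"az":14,"gripper":0.6},
    {"dx":0,"dy":0,"dz":0,"ax":0,"ay":0,"az":21,"gripper":0.6},
    {"dx":0,"dy":0,"dz":0,"ax":0,"ay":0,"az":28,"gripper":0.6},
    {"dx":0,"dy":0,"dz":0,"ax":0,"ay":0,"az":35,"gripper":0.6},
  ],
)

```text
time: 4.4
position: [440.1, -75.0, 129.8]
eef_rot: [0.866, 0.5, 0.001, 0.002]
force: [1.8, -1.5, 1.3]
grip_width: 51.9
finger_force: 12.0
```

Call:
apply_moves(
  plan=[
    {"dx":0,"dy":0,"dz":0,"ax":0,"ay":0,"az":7,"gripper":0.6},
    {"dx":0,"dy":0,"dz":0,"ax":0,"ay":0,"az":14,"gripper":0.6},
    {"dx":0,"dy":0,"dz":0,"ax":0,"ay":0,"az":21,"gripper":0.6},
    {"dx":0,"dy":0,"dz":0,"ax":0,"ay":0,"az":28,"gripper":0.6},
    {"dx":0,"dy":0,"dz":0,"ax":0,"ay":0,"az":35,"gripper":0.6},
  ],
)

```text
time: 4.9
position: [440.6, -74.9, 129.9]
eef_rot: [0.676, 0.737, 0.001, 0.003]
force: [2.3, -2.0, 0.1]
grip_width: 51.6
finger_force: 12.0
```

Call:
apply_moves(
  plan=[
    {"dx":0,"dy":0,"dz":0,"ax":0,"ay":0,"az":7,"gripper":0.6},
    {"dx":0,"dy":0,"dz":0,"ax":0,"ay":0,"az":14,"gripper":0.6},
    {"dx":0,"dy":0,"dz":0,"ax":0,"ay":0,"az":21,"gripper":0.6},
    {"dx":0,"dy":0,"dz":0,"ax":0,"ay":0,"az":28,"gripper":0.6},
    {"dx":0,"dy":0,"dz":0,"ax":0,"ay":0,"az":35,"gripper":0.6},
  ],
)

```text
time: 5.4
position: [441.0, -74.9, 130.0]
eef_rot: [0.423, 0.906, 0.001, 0.003]
force: [3.3, -1.2, 0.5]
grip_width: 51.5
finger_force: 12.0
```

Call:
apply_moves(
  plan=[
    {"dx":0,"dy":0,"dz":0,"ax":0,"ay":0,"az":7,"gripper":0.6},
    {"dx":0,"dy":0,"dz":0,"ax":0,"ay":0,"az":14,"gripper":0.6},
    {"dx":0,"dy":0,"dz":0,"ax":0,"ay":0,"az":21,"gripper":0.6},
    {"dx":0,"dy":0,"dz":0,"ax":0,"ay":0,"az":27,"gripper":0.6},
    {"dx":0,"dy":0,"dz":0,"ax":0,"ay":0,"az":27,"gripper":0.6},
  ],
)

```text
time: 5.9
position: [440.7, -74.7, 130.1]
eef_rot: [0.202, 0.979, -0.0, 0.003]
force: [4.5, 0.1, 3.0]
grip_width: 51.7
finger_force: 12.0
```

Run:
```python
from h import *
f=shot('wrist','w3'); t=shot('top','t3'); s=read_state(); print(s['position'],s['eef_rot'],s['joints'],s['time'],s['finger_force'])
a=cv2.resize(t['pixels'][145:300,280:430,::-1],(465,480),interpolation=cv2.INTER_CUBIC)
cv2.imwrite('pics/t3c.png',np.hstack([a,cv2.resize(f['pixels'][60:420,200:450,::-1],(333,480))]))
```

```text
[440.45864352 -74.42931618 130.1457885 ] [2.02841714e-01 9.79208454e-01 7.56740989e-05 2.45686107e-03] [-3.24013173e-01  1.59908641e-01  1.91647144e+00  8.45006886e-04
  1.06035227e+00 -1.48670110e+00] 6.0 12.000870108604431
```

View pics/t3c.png

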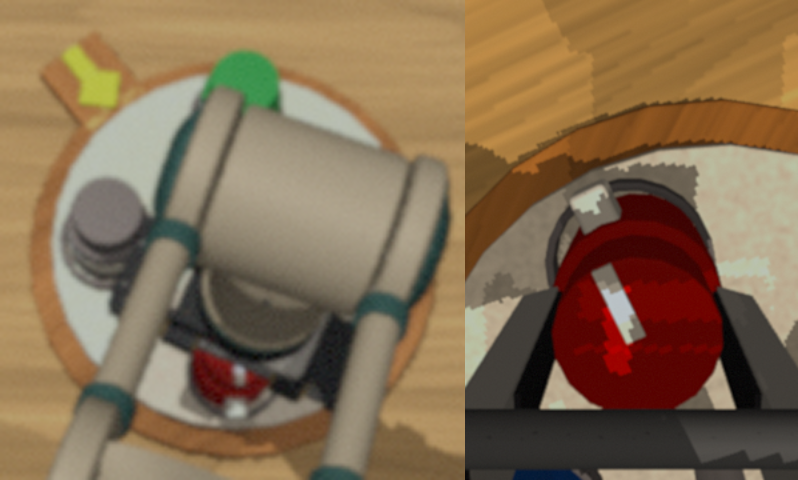

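The jar turned with the grip. In the crop the line runs from (637,340) to (602,270), outwards, and the tab is at (594,207).

Run:
```python
from h import *
f=load('w3'); a=lambda d:np.degrees(np.arctan2(d[1],d[0]))
g=lambda x,y,z: onz(f,200+(x-465)/1.332,60+y/1.3333,z)[:2]
c=np.array([440.5,-74.5])
print(a(g(602,270,138)-g(637,340,138)), g(637,340,138)); q=g(590,188,102); print(q,a(q-c)); q=g(594,207,92);print(q,a(q-c), 'deck x',a(c-np.array([538,-78])))
```

```text
-178.42573863012908 [438.16813564 -74.43968247]
[394.70243163 -73.31705084] 178.52038156419007
[402.67688924 -76.23791863] -177.36919009910667 deck x 177.94411121499533
```

Call:
apply_moves(
  plan=[
    {"dx":0,"dy":0,"dz":0,"ax":0,"ay":0,"az":0,"gripper":0.3},
    {"dx":0,"dy":0,"dz":0,"ax":0,"ay":0,"az":0,"gripper":0.2},
    {"dx":0,"dy":0,"dz":0,"ax":0,"ay":0,"az":0,"gripper":0},
    {"dx":0,"dy":0,"dz":2,"ax":0,"ay":0,"az":0,"gripper":0},
    {"dx":0,"dy":0,"dz":6,"ax":0,"ay":0,"az":0,"gripper":0},
  ],
)

```text
time: 6.5
position: [434.9, -72.9, 186.9]
eef_rot: [0.202, 0.979, 0.001, -0.005]
force: [-0.2, -0.7, 0.1]
grip_width: 88.0
finger_force: 0.0
```

Call:
apply_moves(
  plan=[
    {"dx":0,"dy":0,"dz":4,"ax":0,"ay":0,"az":-8,"gripper":0},
    {"dx":0,"dy":0,"dz":6,"ax":0,"ay":0,"az":-16,"gripper":0},
    {"dx":3,"dy":0,"dz":7,"ax":0,"ay":0,"az":-24,"gripper":0},
    {"dx":5,"dy":0,"dz":7,"ax":0,"ay":0,"az":-32,"gripper":0},
    {"dx":6,"dy":0,"dz":7,"ax":0,"ay":0,"az":-40,"gripper":0},
  ],
)

```text
time: 7.0
position: [499.2, -73.9, 259.2]
eef_rot: [0.527, 0.85, 0.0, -0.0]
force: [-0.0, 0.0, -0.2]
grip_width: 94.2
finger_force: 0.0
```

Call:
apply_moves(
  plan=[
    {"dx":0,"dy":0,"dz":0,"ax":0,"ay":0,"az":-8,"gripper":0},
    {"dx":0,"dy":0,"dz":0,"ax":0,"ay":0,"az":-16,"gripper":0},
    {"dx":0,"dy":0,"dz":0,"ax":0,"ay":0,"az":-24,"gripper":0},
    {"dx":0,"dy":0,"dz":0,"ax":0,"ay":0,"az":-29,"gripper":0},
    {"dx":0,"dy":0,"dz":0,"ax":0,"ay":0,"az":-29,"gripper":0},
  ],
)

```text
time: 7.5
position: [497.4, -73.7, 258.6]
eef_rot: [0.721, 0.693, -0.001, -0.001]
force: [0.4, -0.2, 1.7]
grip_width: 93.6
finger_force: 0.0
```

Run:
```python
from h import *
f=shot('wrist','w4'); s=read_state(); print(s['position'],s['eef_rot'],s['joints'],s['time'])
print(proj(f,[[438,-74,138],[538,-78,170],[436,-73,40]]))
```

```text
[497.51290886 -73.73428851 258.74411474] [ 7.20373138e-01  6.93586118e-01 -4.86746530e-04 -7.76259459e-04] [-2.85506755e-01  1.49061651e-01  1.58794923e+00 -7.65674959e-05
  1.40641270e+00 -2.47609307e-01] 7.55
[[246.68128986 245.10981895]
 [395.9710435  257.75537282]
 [265.04749884 218.42094901]]
```

View pics/w4.png

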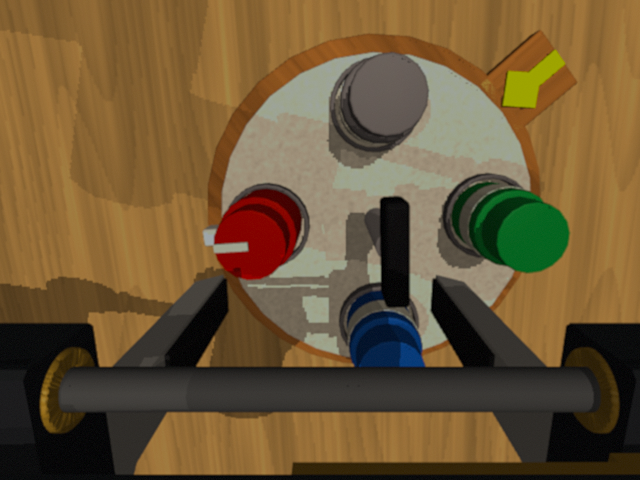

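The bar's top centre is near (395,251), with ends at (394,199) and (397,305). The red line runs from (248,246) to (214,249), outwards. The arrow runs from (558,58) to about (512,98), and the tongue's edges run from (540,32) to (488,77) and (577,84) to (530,125).

Run:
```python
from h import *
f=load('w4'); a=lambda d:np.degrees(np.arctan2(d[1],d[0]))
g=lambda u,v,z: onz(f,u,v,z)[:2]
print('bar c',g(395,251,170),'dir',a(g(394,199,170)-g(397,303,170)))
caps=[g(*p,138) for p in [(388,95),(533,237),(251,243)]]; print(caps, 'c from red/green',(caps[1]+caps[2])/2)
print('deck x',a(caps[2]-caps[1]),'line',a(g(214,249,138)-g(248,246,138)))
c=(caps[1]+caps[2])/2
for p in [(558,58),(535,79),(512,98)]: print('arrow',a(g(*p,18)-c))
for p,q in [((540,32),(488,77)),((577,84),(530,125))]: print('edge',a(g(*p,18)-g(*q,18)))
```

```text
bar c [537.39750627 -73.58153571] dir 91.52064689950258
[array([537.92920924,  22.15433255]), array([638.74993648, -75.98301518]), array([441.16857308, -72.59269255])] c from red/green [539.95925478 -74.28785386]
deck x 179.01695123068123 line -177.05760789589078
arrow 38.53152228764327
arrow 38.13930845790033
arrow 38.121936071030206
edge 38.9887075269018
edge 40.68330804374494
```

Call:
apply_moves(
  plan=[
    {"dx":3,"dy":-0.2,"dz":0,"ax":0,"ay":0,"az":2,"gripper":0},
    {"dx":4,"dy":-0.2,"dz":-3,"ax":0,"ay":0,"az":2,"gripper":0},
    {"dx":4,"dy":-0.2,"dz":-7,"ax":0,"ay":0,"az":2,"gripper":0},
    {"dx":4,"dy":-0.2,"dz":-10,"ax":0,"ay":0,"az":2,"gripper":0},
    {"dx":4,"dy":-0.2,"dz":-10,"ax":0,"ay":0,"az":2,"gripper":0},
  ],
)

```text
time: 8.05
position: [534.7, -75.0, 155.0]
eef_rot: [0.708, 0.706, -0.003, -0.004]
force: [-0.9, 1.3, 0.3]
grip_width: 94.4
finger_force: 0.0
```

Call:
apply_moves(
  plan=[
    {"dx":0,"dy":0,"dz":0,"ax":0,"ay":0,"az":0,"gripper":0.7},
    {"dx":0,"dy":0,"dz":0,"ax":0,"ay":0,"az":0,"gripper":0.7},
    {"dx":0,"dy":0,"dz":0,"ax":0,"ay":0,"az":0,"gripper":0.8},
    {"dx":0,"dy":0,"dz":0,"ax":0,"ay":0,"az":0,"gripper":0.9},
    {"dx":0,"dy":0,"dz":0,"ax":0,"ay":0,"az":0,"gripper":0.9},
  ],
  squeeze=10,
)

```text
time: 8.55
position: [538.6, -76.1, 160.2]
eef_rot: [0.709, 0.705, 0.0, 0.001]
force: [1.1, -0.7, -0.2]
grip_width: 57.6
finger_force: 0.0
```

Call:
apply_moves(
  plan=[
    {"dx":0,"dy":0,"dz":0,"ax":0,"ay":0,"az":0,"gripper":0.9},
    {"dx":0,"dy":0,"dz":0,"ax":0,"ay":0,"az":0,"gripper":0.9},
    {"dx":0,"dy":0,"dz":0,"ax":0,"ay":0,"az":0,"gripper":0.9},
    {"dx":0,"dy":0,"dz":0,"ax":0,"ay":0,"az":0,"gripper":0.9},
    {"dx":0,"dy":0,"dz":0,"ax":0,"ay":0,"az":0,"gripper":0.9},
  ],
)

```text
time: 9.05
position: [539.8, -76.0, 159.4]
eef_rot: [0.709, 0.705, 0.001, 0.001]
force: [4.2, 0.1, -2.1]
grip_width: 20.2
finger_force: 10.0
```

Call:
apply_moves(
  plan=[
    {"dx":0,"dy":0,"dz":0,"ax":0,"ay":0,"az":0,"gripper":0.9},
    {"dx":0,"dy":0,"dz":0,"ax":0,"ay":0,"az":0,"gripper":0.9},
    {"dx":0,"dy":0,"dz":0,"ax":0,"ay":0,"az":0,"gripper":0.9},
    {"dx":0,"dy":0,"dz":0,"ax":0,"ay":0,"az":0,"gripper":0.9},
    {"dx":0,"dy":0,"dz":0,"ax":0,"ay":0,"az":0,"gripper":0.9},
  ],
  squeeze=20,
)

```text
time: 9.55
position: [539.8, -76.0, 159.4]
eef_rot: [0.709, 0.705, 0.001, 0.001]
force: [5.3, 1.0, -3.4]
grip_width: 19.3
finger_force: 20.0
```

Call:
apply_moves(
  plan=[
    {"dx":0.1,"dy":0,"dz":0,"ax":0,"ay":0,"az":0,"gripper":1},
    {"dx":0.2,"dy":0,"dz":0,"ax":0,"ay":0,"az":0,"gripper":1},
    {"dx":0.2,"dy":0,"dz":0,"ax":0,"ay":0,"az":0,"gripper":1},
  ],
)

```text
time: 9.85
position: [540.0, -76.0, 159.3]
eef_rot: [0.709, 0.705, -0.0, -0.0]
force: [2.0, 0.8, -0.7]
grip_width: 19.6
finger_force: 20.0
```

Run:
```python
from h import *
f=shot('wrist','w5'); s=read_state(); print(s)
```

```text
{'time': 9.9, 'joints': array([-2.67228325e-01,  2.76764070e-01,  1.67241374e+00, -1.90177205e-04,
        1.19293692e+00, -2.62606320e-01]), 'qd': array([-1.54556632e-03, -2.73335408e-03,  2.95103937e-03,  1.01790845e-03,
       -2.06980823e-03, -9.45437489e-05]), 'effort': array([-2.44348934e-01, -3.90926814e+01, -2.09818679e+01, -1.89290210e-01,
        8.49070977e-01,  1.01808010e-02]), 'position': array([539.97920869, -75.94778046, 159.31261818]), 'eef_rot': array([ 7.08714225e-01,  7.05495621e-01, -2.06482202e-04, -1.82523194e-04]), 'force': array([ 2.7627993 ,  0.84410448, -0.6840018 ]), 'moment': array([-0.02384122, -0.37451292, -0.00816618]), 'finger_force': 19.99956876039505, 'grip_width': 20.00226442807856}
```

View pics/w5.png

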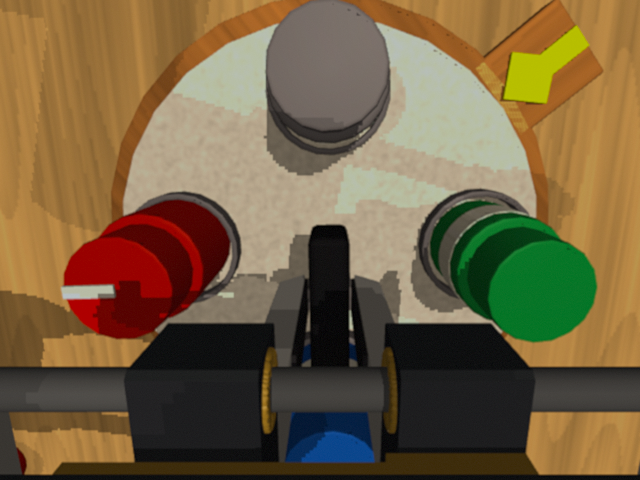

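Call:
apply_moves(
  plan=[
    {"dx":0,"dy":0,"dz":0,"ax":0,"ay":0,"az":-2,"gripper":1},
    {"dx":0,"dy":0,"dz":0,"ax":0,"ay":0,"az":-6,"gripper":1},
    {"dx":0,"dy":0,"dz":0,"ax":0,"ay":0,"az":-11,"gripper":1},
    {"dx":0,"dy":0,"dz":0,"ax":0,"ay":0,"az":-16,"gripper":1},
    {"dx":0,"dy":0,"dz":0,"ax":0,"ay":0,"az":-21,"gripper":1},
  ],
)

```text
time: 10.4
position: [540.4, -76.1, 159.4]
eef_rot: [0.826, 0.563, 0.0, 0.0]
force: [2.7, 0.4, -2.0]
grip_width: 19.7
finger_force: 20.0
```

Call:
apply_moves(
  plan=[
    {"dx":0,"dy":0,"dz":0,"ax":0,"ay":0,"az":-6,"gripper":1},
    {"dx":0,"dy":0,"dz":0,"ax":0,"ay":0,"az":-12,"gripper":1},
    {"dx":0,"dy":0,"dz":0,"ax":0,"ay":0,"az":-18,"gripper":1},
    {"dx":0,"dy":0,"dz":0,"ax":0,"ay":0,"az":-24,"gripper":1},
    {"dx":0,"dy":0,"dz":0,"ax":0,"ay":0,"az":-30,"gripper":1},
  ],
)

```text
time: 10.9
position: [540.9, -76.4, 159.3]
eef_rot: [0.944, 0.33, 0.001, 0.001]
force: [4.0, -0.2, -2.8]
grip_width: 19.4
finger_force: 20.0
```

Call:
apply_moves(
  plan=[
    {"dx":0,"dy":0,"dz":0,"ax":0,"ay":0,"az":-6,"gripper":1},
    {"dx":0,"dy":0,"dz":0,"ax":0,"ay":0,"az":-12,"gripper":1},
    {"dx":0,"dy":0,"dz":0,"ax":0,"ay":0,"az":-18,"gripper":1},
    {"dx":0,"dy":0,"dz":0,"ax":0,"ay":0,"az":-24,"gripper":1},
    {"dx":0,"dy":0,"dz":0,"ax":0,"ay":0,"az":-30,"gripper":1},
  ],
)

```text
time: 11.4
position: [541.1, -77.0, 159.4]
eef_rot: [0.997, 0.074, 0.001, 0.001]
force: [3.7, -2.2, -2.4]
grip_width: 19.7
finger_force: 20.0
```

Call:
apply_moves(
  plan=[
    {"dx":0,"dy":0,"dz":0,"ax":0,"ay":0,"az":-6,"gripper":1},
    {"dx":0,"dy":0,"dz":0,"ax":0,"ay":0,"az":-12,"gripper":1},
    {"dx":0,"dy":0,"dz":0,"ax":0,"ay":0,"az":-18,"gripper":1},
    {"dx":0,"dy":0,"dz":0,"ax":0,"ay":0,"az":-24,"gripper":1},
    {"dx":0,"dy":0,"dz":0,"ax":0,"ay":0,"az":-30,"gripper":1},
  ],
)

```text
time: 11.9
position: [541.1, -77.6, 159.4]
eef_rot: [0.982, -0.186, 0.001, 0.001]
force: [3.8, -3.8, -3.0]
grip_width: 19.7
finger_force: 20.0
```

Call:
apply_moves(
  plan=[
    {"dx":0,"dy":0,"dz":0,"ax":0,"ay":0,"az":-6,"gripper":1},
    {"dx":0,"dy":0,"dz":0,"ax":0,"ay":0,"az":-12,"gripper":1},
    {"dx":0,"dy":0,"dz":0,"ax":0,"ay":0,"az":-17,"gripper":1},
    {"dx":0,"dy":0,"dz":0,"ax":0,"ay":0,"az":-22,"gripper":1},
    {"dx":0,"dy":0,"dz":0,"ax":0,"ay":0,"az":-26,"gripper":1},
  ],
)

```text
time: 12.4
position: [540.8, -78.0, 159.4]
eef_rot: [0.916, -0.402, 0.001, 0.002]
force: [4.0, -5.2, -2.0]
grip_width: 19.2
finger_force: 20.0
```

Call:
apply_moves(
  plan=[
    {"dx":0,"dy":0,"dz":0,"ax":0,"ay":0,"az":-2,"gripper":1},
    {"dx":0,"dy":0,"dz":0,"ax":0,"ay":0,"az":-4,"gripper":1},
    {"dx":0,"dy":0,"dz":0,"ax":0,"ay":0,"az":-4,"gripper":1},
    {"dx":0,"dy":0,"dz":0,"ax":0,"ay":0,"az":-4,"gripper":1},
    {"dx":0,"dy":0,"dz":0,"ax":0,"ay":0,"az":-4,"gripper":1},
  ],
)

```text
time: 12.9
position: [540.7, -78.1, 159.4]
eef_rot: [0.902, -0.432, 0.001, 0.002]
force: [3.4, -4.6, -2.1]
grip_width: 19.5
finger_force: 20.0
```

Run:
```python
from h import *
f=shot('wrist','w6'); t=shot('top','t6'); s=read_state(); print(s['position'],s['eef_rot'],s['joints'],s['time'],s['finger_force'],s['grip_width'],s['moment'],s['qd'])
a=cv2.resize(t['pixels'][145:300,280:430,::-1],(290,300),interpolation=cv2.INTER_CUBIC)
o=np.zeros((480,800,3),np.uint8); o[:,:510]=cv2.resize(f['pixels'][:,:,::-1],(640,480))[:,65:575]; o[:300,510:]=a
cv2.imwrite('pics/c6.png',o)
```

```text
[540.68359826 -78.02588061 159.36771745] [ 0.90165374 -0.43245362  0.0013004   0.00164906] [-0.26816207  0.27706009  1.67183904 -0.00399357  1.19072442  2.19853877] 13.0 19.99993532896042 19.38932829204987 [-0.83626699 -0.52894573 -0.07272907] [ 3.87497647e-05  4.36765219e-05  2.72514166e-04 -2.61060496e-04
  1.33246844e-03 -6.87187913e-04]
```

View pics/c6.png

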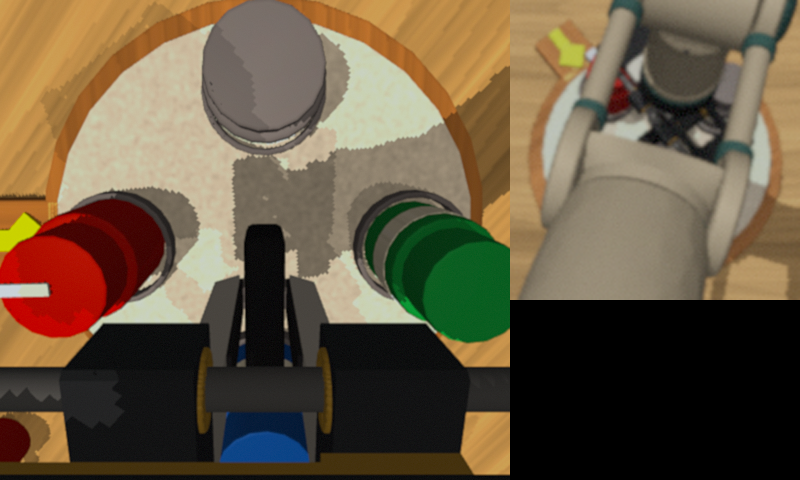

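The deck followed the grip: red is at the left next to the yellow arrow, and its line points left and outwards. I'll enlarge the left side to check the alignment.

Run:
```python
from h import *
f=load('w6'); cv2.imwrite('pics/w6c.png',cv2.resize(f['pixels'][150:370,0:300,::-1],(750,550),interpolation=cv2.INTER_CUBIC))
c=np.array([538.5,-76,0]); pr=[]
for a in (33,38.8,45):
  d=np.array([np.cos(np.radians(a)),np.sin(np.radians(a)),0])
  print(a,[((p-[0,150])*2.5).round() for p in proj(f,[c+d*155+[0,0,18],c+d*218+[0,0,18],c+d*100+[0,0,138]])])
```

```text
33 [array([302., 172.]), array([ 88., 151.]), array([284., 318.])]
38.8 [array([305., 223.]), array([ 96., 224.]), array([288., 370.])]
45 [array([315., 277.]), array([113., 298.]), array([298., 423.])]
```

View pics/w6c.png

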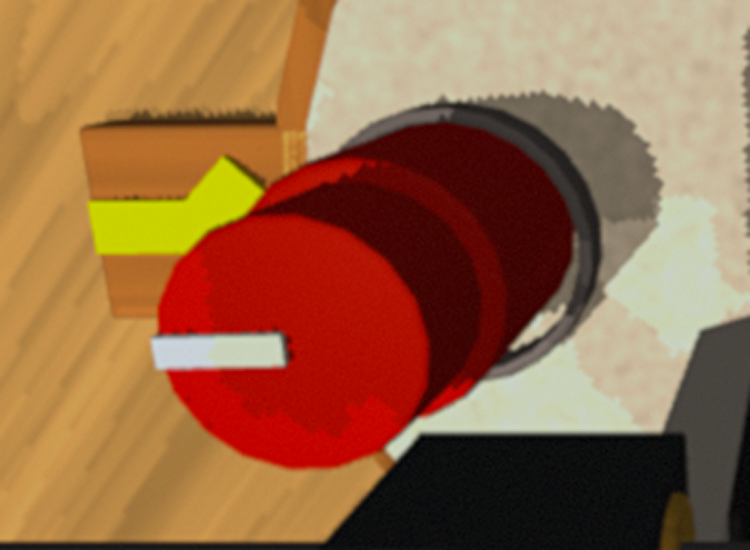

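The arrow's axis passes (95,228). The red cap's line runs from (287,350) to (152,353), and the grey pocket ring spans rows 105 to 378 with its right edge at column 600.

Run:
```python
from h import *
f=load('w6'); g=lambda u,v,z: onz(f,u/2.5,150+v/2.5,z)[:2]
a=lambda d:np.degrees(np.arctan2(d[1],d[0]))
print('line',a(g(152,353,138)-g(287,350,138)),'cap',g(290,345,138)); 
c=np.array([538.5,-76]);print('arrow',a(g(95,228,18)-c),'cap',a(g(290,345,138)-c))
# whole-frame: green cap centre (crop c6 offset 65)
gr=onz(f,65+489,290,138)[:2]; print('deck x by caps',a(g(290,345,138)-gr),'tongue edges',a(g(83,128,18)-g(275,125,18)))
for an in (33,38.8,45):
  r=np.radians(an); p=np.array([538.5+100*np.cos(r),-76+100*np.sin(r),54]); th=np.linspace(0,6.28,60)
  q=(proj(f,[p+[37*np.cos(t),37*np.sin(t),0] for t in th])-[0,150])*2.5; print(an,'ring rows',q[:,1].min(),q[:,1].max(),'col max',q[:,0].max())
```

```text
line 40.07854717288886 cap [618.68029563 -17.81939948]
arrow 39.14778134799629 cap 35.965471132088204
deck x by caps 38.448056119990305 tongue edges 39.631878272927786
33 ring rows 76.75118165519635 349.2519084693694 col max 584.2444278601214
38.8 ring rows 116.08350590617363 383.8846704159923 col max 584.4230532074165
45 ring rows 157.3451198306043 420.25445868441494 col max 588.7977700265428
```

```bash
python3 -c "
from bench import *
print(close_job())"
```

```text
the job is handed in; nothing more can be done
None
```

I handed the job in with the gripper still on the bar at 20 N. The red jar's tab points outwards to within about 2° and the turntable lines up with the yellow arrow to within about 2°, both measured from the camera. The robot's clock stood at 13 s; no verdict came back, and I took no final picture of the bench items.

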